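# Find the through bore with a gauge pin

## Robot

A 6-joint arm with a two-finger parallel gripper is mounted at the origin on a cart in front of the work surface, level with it; the furniture and walls round the work are solid. World frame = base frame: x ahead of the robot, y to its left, z up, the work surface at z = 0. Lengths are in mm, angles in rad, forces in N, time in s.
With the tool pointing down it reaches from about 300 to 775 mm from the base axis. Payload 14.6 kg.
Tool frame: the origin (TCP) lies at the very end of the fingers, on their centre line; the grasp point (between the pads) lies manip.grasp_offset behind it (manip.grasp_offset is the distance from the TCP to the grasp point, in mm); z points along the fingers, y is the direction in which the jaws open and shut (so a half turn about z gives the same grasp; the last joint's range is limited). The gripper opens to 94 mm and grips with 3 to 60 N. Pads are 16 mm wide; open, the fingers measure 119 mm over their backs; the gripper's body (75 mm by 177 mm) begins 78 mm behind the grasp point.
Start: joints at [1.114, 0.3, 1.521, -0, 1.321, -0.067], TCP at [208.998, 508.733, 205.446] pointing down, gripper open.
Joint ranges: [-3.03, 3.03], [-0.79, 2.21], [0.23, 2.52], [-1.04, 4.18], [0, 3.07], [-2.55, 2.55]. Speed limits (rad/s): [2.22, 2.22, 2.57, 3.14, 3.14, 3.14].

## Interface

Orientations are given as [roll, pitch, yaw] about the fixed x, y, z axes, in that order (R = Rz(yaw) Ry(pitch) Rx(roll)).
In Python, from cell import manip gives the robot as it stands.
- The arm moves only by the tool send_rows, never from a script. Its argument "commands" is a list of rows, each a list of 2 entries, a list of its own where there are three numbers: the shift along the tool's x, y, z in m, then the turn about the tool's z in rad. A call has exactly 8 rows; each row is the pose to reach, as a shift and turn from the pose commanded when the call began, along the tool's axes at that moment; what a row does not reach only later rows make up. A row lasts 1/12 s, in which the tool goes at most 41.7 mm and 7.16 degrees, less where a joint would pass 70% of its speed; a pose out of reach is approached as far as the arm can. A call with a gripper value outside its range is refused whole. "hand" is the closure, from -1 (fully open) to 1 (shut), so that 0 is half open, set as the call begins (left out, the last holds). The fingers move at their own pace and stop on an object; "force" is the grip in N (left out, the last holds). Time passes only in rows, so rows that repeat a pose let the fingers close, or fill a call up. It gives the time, the measured TCP pose, the force and the opening at its end, in the units of the state.
- manip.read_state(): the state, without advancing time (a new reading comes with each control period).
- manip.camera(name): name is "scene" or "top" or "wrist"; returns the picture (480x640x3 uint8, red, green, blue); there is no depth.
- manip.camera_model(name): a dict with "K" (3x3 intrinsics, pixels), "eye" and "attitude" of the camera in the world; the wrist camera has in their place "mount" (4x4, takes a point from camera to tool coordinates, whose origin is the TCP and whose axes are the flange's). Camera axes: x right, y down, z forward; pixel columns grow to the right and rows downward; lengths in mm; the calibration is good to about 2 mm. A picture is of the moment at which its call begins: read the wrist's pose just before it. camera_model takes no time and is no camera call.
- manip.sign_off(): hands the job in, once; it reports no verdict.
The state is a dict: "clock": time; "joints": joint angles; "qd": joint speeds; "effort": joint torques, N m; "eef_pos": TCP position; "eef_rot": TCP orientation; "wrist_force": force on the tool from outside, world axes, zero at the start; "moment": the same for the moment, N m; "finger_gap": finger opening in mm.
Only numpy, scipy, OpenCV 4.12 (cv2) and the standard library are available. Lean on these libraries where they do the work, as an engineer would, in place of code of your own. Each camera call takes 0.05 s, during which the arm holds its last target.

## Task

One of the two bores in the aluminium block is drilled right through, the other is blind. Lift the red-handled gauge pin out of its stand, probe the bores with it to find which one goes through, and leave the pin standing in that bore, fully home with its collar resting on the block, and let go.

Things in the scene. Friction and masses are not known exactly. Their poses are not given: they have to be found in the camera images.
- pin_grip (a point): Handle centre of the gauge pin (round, upright, 0.15 kg, z up). Top down: red handle 26 mm dia, 50 high; steel collar 50 dia, 6 thick; steel shank 14 dia, 54 long, tip tapered. This point is 25 mm below the handle's top, 31 mm above the collar's underside, 85 mm above the tip. At the start the collar rests on a round grey stand 60 mm high (base 76 dia), the shank hanging loosely inside.
- bore_1 (a point): Centre of one bore's mouth on top of the fixed aluminium block (80 x 170, 60 mm high). Bore vertical, 28 mm dia; z up, y along the block; bore_2 lies 80 mm along -y. One of the two bores, which one varies, is through: the collar comes to rest on the block, pin_grip 31 mm above the mouth. The other is blind, 34 mm deep: the tip stops on its floor with the collar still 20 mm above the block.
- bore_2 (a point): Centre of the mouth of the other bore of the same block, same diameter, height and axes; bore_1 lies 80 mm along its +y. Which of the two is through changes from start to start.
Not all that is in view belongs to the job. What is shaped like the part that bears pin_grip but green is not meant. Of the things shaped like the part that bears bore_1, the aluminium one is meant.

How it is judged:
By the outcome, as a careful person would: the job done as asked, in the order asked, and still so for the second after the job is handed in, with the robot touching nothing.
It also fails if it takes over 38 s, if anything falls off the work surface, if the arm or the gripper's body presses on something with over 40 N, if the wrist force passes 120 N, or if a joint passes its speed limit or range.

## Working session

There is one attempt and no reset: what is moved stays moved. The work goes in short steps, Python scripts to look and compute and a tool call to move; the robot and the scene stay as the last step left them, time stands still between calls to the robot, and variables do not carry over. Pictures are saved under pics/ and viewed, and the job is handed in when it is done.

Besides the shell and the picture viewer there is one more tool, called after "Call:" by a JSON object that holds its "fn" and its "kwargs". send_rows: Moves the arm, as the interface text tells. Its arguments: {"type":"object","properties":{"commands":{"type":"array","items":{"type":"array"}},"hand":{"type":"number"},"force":{"type":"number"}},"required":["commands"]}

```bash
mkdir -p pics
python3 - <<'E'
from cell import manip
import cv2
s=manip.read_state();print(s);print(manip.grasp_offset)
for n in ("scene","top","wrist"):
    print(n,manip.camera_model(n))
for n in ("scene","top"):
    cv2.imwrite(f"pics/{n}0.png",manip.camera(n)[:,:,::-1])
E
```

```text
{'clock': 0.0, 'joints': array([ 1.11438465e+00,  3.00455725e-01,  1.52155114e+00,  3.05368641e-05,
        1.32071566e+00, -6.65747652e-02]), 'qd': array([ 0.00172211, -0.00148179, -0.00089562,  0.00075732, -0.00242536,
       -0.00082701]), 'effort': array([ 7.18386782e-04, -5.31809235e+01, -3.52739024e+01,  7.09018763e-02,
        2.43633776e-02, -1.20955106e-04]), 'eef_pos': array([208.89091064, 508.51275452, 204.90743288]), 'eef_rot': array([-3.14046725e+00, -1.04678592e-04,  2.75174810e+00]), 'wrist_force': array([0.31246066, 0.78594148, 0.13390967]), 'moment': array([ 0.0311286 , -0.03560128,  0.0434611 ]), 'finger_gap': 94.28674537254508}
18.8
scene {'K': array([[623.01101201,   0.        , 322.78684147],
       [  0.        , 623.01101201, 242.75055343],
       [  0.        ,   0.        ,   1.        ]]), 'eye': array([  20.32163751, -748.35047893,  558.61733232]), 'attitude': array([-1.99614018,  0.01437335, -0.47980712])}
top {'K': array([[583.69444867,   0.        , 323.81191514],
       [  0.        , 583.69444867, 238.11810375],
       [  0.        ,   0.        ,   1.        ]]), 'eye': array([ 415.48232543,  165.12623503, 1134.01175988]), 'attitude': array([-3.04680982, -0.0210442 , -1.5768941 ])}
wrist {'K': array([[360.23045279,   0.        , 322.09941799],
       [  0.        , 360.23045279, 243.94453013],
       [  0.        ,   0.        ,   1.        ]]), 'mount': array([[-8.04368402e-04, -9.72816263e-01, -2.31576925e-01,
         6.74196887e+01],
       [ 9.99998052e-01, -3.65149021e-04, -1.93950209e-03,
        -4.40839912e-01],
       [ 1.80221909e-03, -2.31578034e-01,  9.72814662e-01,
        -1.79006131e+02],
       [ 0.00000000e+00,  0.00000000e+00,  0.00000000e+00,
         1.00000000e+00]])}
```

View pics/scene0.png

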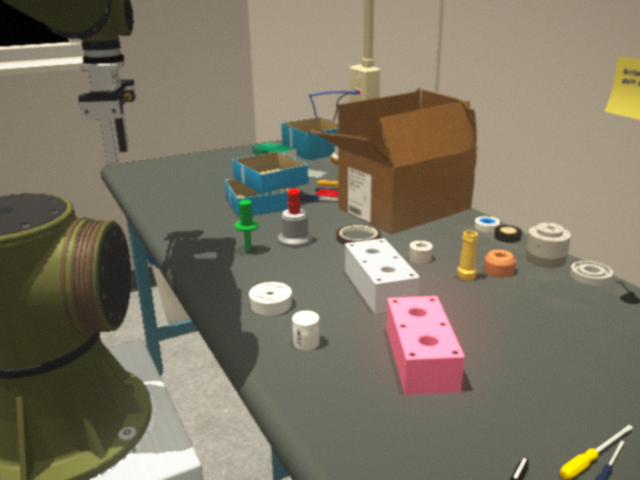

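View pics/top0.png

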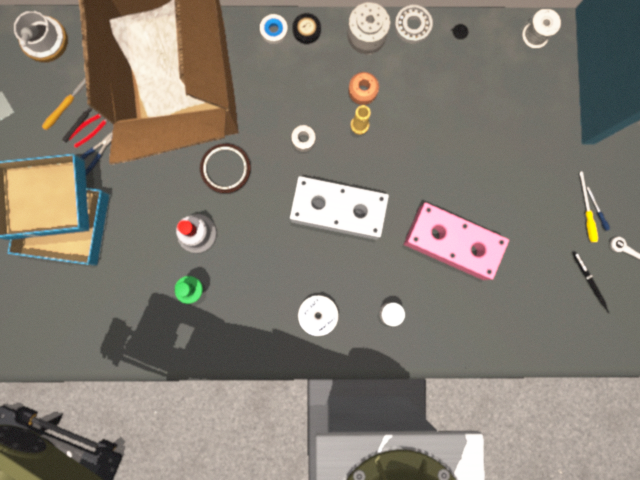

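Red pin at top(187,230)/scene(293,200). The green one at top(188,290) is not meant. The aluminium block is at top(340,207)/scene(380,265), and the pink block at top(457,240) is not meant.

```bash
cat > h.py <<'E'
import numpy as np,cv2
from cell import manip
from scipy.spatial.transform import Rotation as Ro
def pose(cam,st=None):
    m=manip.camera_model(cam)
    if cam=="wrist":
        s=st; R=Ro.from_euler('xyz',s['eef_rot']).as_matrix(); M=m['mount']
        return m['K'],R@M[:3,:3],R@M[:3,3]+s['eef_pos']
    return m['K'],Ro.from_euler('xyz',m['attitude']).as_matrix(),m['eye']
def ray(cam,px,z,st=None):
    K,R,e=pose(cam,st); d=R@np.linalg.inv(K)@[px[0],px[1],1.]
    return e+d*(z-e[2])/d[2]
def proj(cam,P,st=None):
    K,R,e=pose(cam,st); c=K@(R.T@(np.asarray(P,float)-e)); return c[:2]/c[2]
def blobs(mask,amin=10):
    n,l,s,c=cv2.connectedComponentsWithStats(mask.astype(np.uint8))
    return [(s[i,4],s[i,:4].tolist(),c[i].round(1).tolist()) for i in range(1,n) if s[i,4]>=amin]
E
python3 - <<'E'
from h import *
for n in("top","scene"):
    im=cv2.imread(f"pics/{n}0.png");hsv=cv2.cvtColor(im,cv2.COLOR_BGR2HSV)
    red=((hsv[...,0]<6)|(hsv[...,0]>174))&(hsv[...,1]>170)&(hsv[...,2]>90)
    print(n,'red',blobs(red,30))
    g=cv2.cvtColor(im,cv2.COLOR_BGR2GRAY)
    x0,y0,x1,y1=(285,170,395,245) if n=="top" else (340,232,420,312)
    sub=np.zeros(g.shape,bool);sub[y0:y1,x0:x1]=g[y0:y1,x0:x1]<130
    print('dark',blobs(sub,20))
    br=np.zeros(g.shape,bool);br[y0:y1,x0:x1]=g[y0:y1,x0:x1]>150
    print('bright',blobs(br,200))
    if n=="top":
        c=cv2.minAreaRect(np.argwhere(br)[:,::-1].astype(np.float32));print(c,[ray('top',p,60).round(1) for p in cv2.boxPoints(c)])
    a=im[190:260,150:240] if n=="top" else im[180:260,230:330]
    b=im[165:250,280:400] if n=="top" else im[230:315,335:425]
    s=[cv2.resize(q,(400,300),interpolation=cv2.INTER_CUBIC) for q in(a,b)]
    cv2.imwrite(f"pics/crop_{n}.png",np.hstack(s))
for p in[(187,229)]:print(ray('top',p,116))
for p in[(318,202),(361,211)]:print(ray('top',p,60))
E
```

```text
top red [(np.int32(131), [69, 115, 31, 24], [84.1, 124.7]), (np.int32(136), [75, 121, 31, 26], [90.4, 134.3]), (np.int32(178), [178, 221, 17, 14], [186.1, 227.6])]
dark [(np.int32(3781), [285, 170, 110, 75], [340.4, 206.4]), (np.int32(110), [312, 198, 13, 11], [317.6, 202.9]), (np.int32(90), [354, 208, 12, 10], [359.2, 212.3])]
bright [(np.int32(3960), [289, 176, 100, 62], [338.7, 206.9])]
((338.85198974609375, 207.06687927246094), (93.88174438476562, 45.878108978271484), 11.712472915649414) [array([551.4, 207.6,  60. ]), array([635.8, 190.2,  60. ]), array([599.4,  18.8,  60. ]), array([515.3,  37.5,  60. ])]
scene red [(np.int32(243), [288, 188, 12, 25], [293.7, 199.7]), (np.int32(128), [316, 189, 22, 8], [327.3, 192.4])]
dark [(np.int32(138), [343, 232, 29, 6], [356.8, 234.3]), (np.int32(623), [374, 232, 46, 42], [401.6, 242.9]), (np.int32(933), [340, 236, 33, 76], [349.2, 288.2])]
bright [(np.int32(2883), [345, 232, 75, 79], [375.2, 265.5]), (np.int32(465), [387, 296, 33, 16], [403.3, 303.1])]
[529.12465011 381.97499349 116.        ]
[584.96833644 152.29580292  60.        ]
[567.83671777  72.4258499   60.        ]
```

```bash
python3 -c "
import cv2,numpy as np
cv2.imwrite('pics/cr.png',np.vstack([cv2.imread('pics/crop_top.png'),cv2.imread('pics/crop_scene.png')]))"
```

```text
(no output)
```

View pics/cr.png

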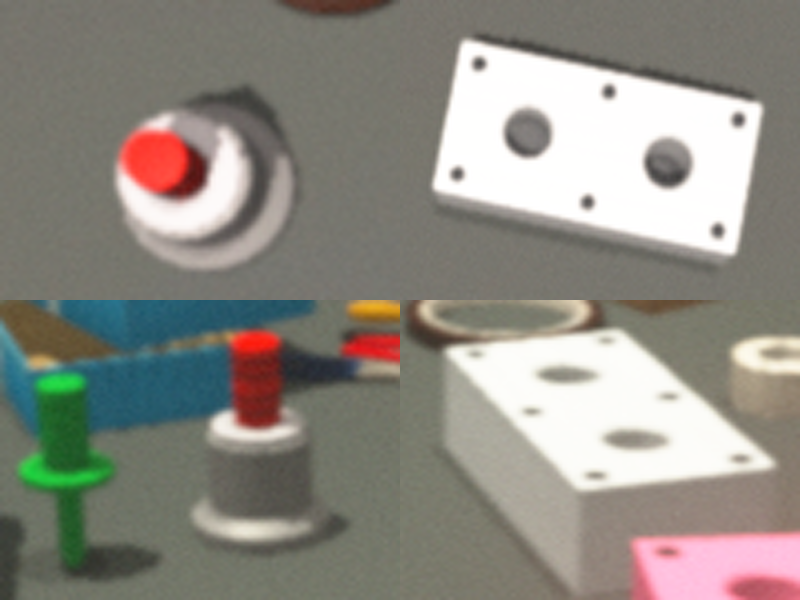

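The enlarged crop confirms the red-handled pin in the grey stand and the aluminium block with two bores. Next I check how far the cardboard box's flap clears the pin, and refine the pin position from both views.

Run:
```python
from h import *
t=cv2.imread('pics/top0.png')[0:250,60:260];s=cv2.imread('pics/scene0.png')[80:260,220:490]
cv2.imwrite('pics/box.png',np.hstack([cv2.resize(t,(400,500)),cv2.resize(s,(400,500))][:1]+[cv2.resize(s,None,fx=1.48,fy=500/180)]))
def tri(pt,ps):
    A=[];b=[]
    for n,p in(('top',pt),('scene',ps)):
        K,R,e=pose(n);d=R@np.linalg.inv(K)@[*p,1.];d/=np.linalg.norm(d);M=np.eye(3)-np.outer(d,d);A.append(M);b.append(M@e)
    x=np.linalg.solve(sum(A),sum(b));return x.round(1),proj('top',x).round(1),proj('scene',x).round(1)
print(ray('top',(185,227.3),116),tri((185,227.3),(293.8,191)))
P=ray('top',(185.5,227.5),116)
# stand base centre & collar
for z,n in((116,'top'),(66,'coll'),(0,'base')):
    q=P.copy();q[2]=z;print(n,proj('top',q).round(1),proj('scene',q).round(1))
```

```text
[532.12502917 385.49949305 116.        ] (array([532.9, 385. , 116.7]), array([185.2, 226.8]), array([293.4, 191. ]))
top [185.5 227.5] [292.9 191.5]
coll [191.4 230.6] [293.7 213.5]
base [198.3 234.2] [294.8 241.6]
```

View pics/box.png

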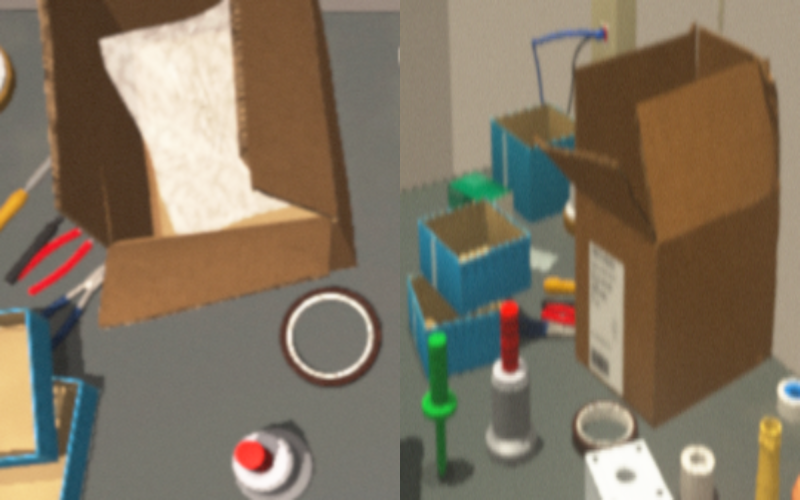

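Run:
```python
from h import *
def tri(pt,ps):
    A=[];b=[]
    for n,p in(('top',pt),('scene',ps)):
        K,R,e=pose(n);d=R@np.linalg.inv(K)@[*p,1.];d/=np.linalg.norm(d);M=np.eye(3)-np.outer(d,d);A.append(M);b.append(M@e)
    x=np.linalg.solve(sum(A),sum(b));return x.round(1),proj('top',x).round(1),proj('scene',x).round(1)
print('flap left',tri((111,162),(310,130)))
print('box corner',tri((225,110),(392,166)))
for z in(200,230):print(ray('top',(225,137),z))
T=manip.read_state();R=Ro.from_euler('xyz',T['eef_rot']).as_matrix();print(R.round(4))
print('d to above pin, tool axes',R.T@(np.array([532.5,385.3,165])-T['eef_pos']))
```

```text
flap left (array([624.8, 483.5, 214.3]), array([110.7, 162.6]), array([310.5, 130. ]))
box corner (array([728.9, 310.8, 160.7]), array([225.3, 109.5]), array([391.5, 166.1]))
[670.26876713 304.89114686 200.        ]
[662.08515149 300.40196639 230.        ]
[[-9.25e-01  3.80e-01 -5.00e-04]
 [ 3.80e-01  9.25e-01 -9.00e-04]
 [ 1.00e-04 -1.00e-03 -1.00e+00]]
d to above pin, tool axes [-346.15023451    9.02243246   39.90232985]
```

Call:
{"fn": "send_rows", "kwargs": {"commands": [[[-0.035,0.001,0.0],0],[[-0.07,0.002,0.0],0],[[-0.105,0.003,0.0],0],[[-0.145,0.004,0.0],0],[[-0.185,0.005,0.0],0],[[-0.225,0.006,0.0],0],[[-0.265,0.007,0.0],0],[[-0.305,0.008,0.0],0]], "hand": -1}}

```text
clock: 0.77
eef_pos: [495.8, 399.1, 205.1]
eef_rot: [-3.141, -0.0, 2.752]
wrist_force: [-0.8, 0.1, 0.8]
finger_gap: 93.9
```

Call:
{"fn": "send_rows", "kwargs": {"commands": [[[-0.02,0.0005,0.01],0],[[-0.041,0.001,0.02],0],[[-0.041,0.001,0.03],0],[[-0.041,0.001,0.04],0],[[-0.041,0.001,0.04],0],[[-0.041,0.001,0.04],0],[[-0.041,0.001,0.04],0],[[-0.041,0.001,0.04],0]]}}

```text
clock: 1.43
eef_pos: [532.1, 386.2, 166.5]
eef_rot: [3.14, 0.001, 2.753]
wrist_force: [-0.1, -0.0, -0.7]
finger_gap: 94.3
```

Run:
```python
from h import *
s=manip.read_state();im=manip.camera('wrist')[:,:,::-1].copy();cv2.imwrite('pics/w1.png',im)
print(s['clock'],s['eef_pos'],s['eef_rot'])
hsv=cv2.cvtColor(im,cv2.COLOR_BGR2HSV)
red=((hsv[...,0]<6)|(hsv[...,0]>174))&(hsv[...,1]>150)&(hsv[...,2]>80)
for b in blobs(red,60):print(b, ray('wrist',b[2],116,s).round(1))
print('expected top px',proj('wrist',(532.5,385.3,116),s))
```

```text
1.4333 [532.11357504 386.24730338 166.4982963 ] [3.14043445e+00 7.77831173e-04 2.75277573e+00]
(np.int32(1403), [307, 232, 37, 49], [324.9, 257.3]) [529.1 388.6 116. ]
(np.int32(124), [594, 297, 18, 12], [602.8, 303.3]) [631.1 551.4 116. ]
expected top px [322.28136183 263.68343765]
```

View pics/w1.png

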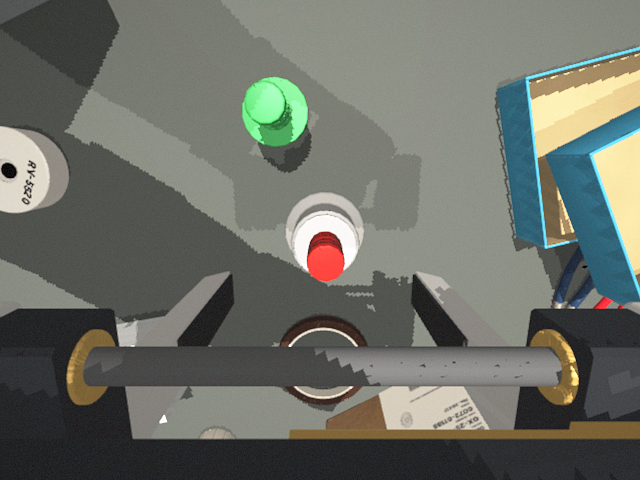

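The wrist view shows the red handle top at (325.5,263), midway between the fingers (expected at 322,264), so the pin is confirmed to within about 2 mm. Descending.

Call:
{"fn": "send_rows", "kwargs": {"commands": [[[0,0.0015,0.014],0],[[0,0.0015,0.028],0],[[0,0.0015,0.042],0],[[0,0.0015,0.056],0],[[0,0.0015,0.07],0],[[0,0.0015,0.082],0],[[0,0.0015,0.091],0],[[0,0.0015,0.091],0]]}}

```text
clock: 2.15
eef_pos: [532.3, 386.7, 72.7]
eef_rot: [-3.14, -0.001, 2.752]
wrist_force: [-0.3, -0.1, -0.3]
finger_gap: 94.1
```

Call:
{"fn": "send_rows", "kwargs": {"commands": [[[0,0,0],0],[[0,0,0],0],[[0,0,0],0],[[0,0,0],0],[[0,0,0],0],[[0,0,0],0],[[0,0,0],0],[[0,0,0],0]], "hand": 1, "force": 30}}

```text
clock: 2.82
eef_pos: [533.0, 387.0, 74.5]
eef_rot: [-3.142, 0.0, 2.752]
wrist_force: [0.3, -0.1, 0.3]
finger_gap: 44.1
```

Call:
{"fn": "send_rows", "kwargs": {"commands": [[[0,0,0],0],[[0,0,0],0],[[0,0,0],0],[[0,0,0],0],[[0,0,0],0],[[0,0,0],0],[[0,0,0],0],[[0,0,0],0]]}}

```text
clock: 3.48
eef_pos: [533.1, 387.0, 74.5]
eef_rot: [3.141, 0.0, 2.752]
wrist_force: [0.4, 1.6, -0.5]
finger_gap: 25.7
```

Call:
{"fn": "send_rows", "kwargs": {"commands": [[[0,0,-0.01],0],[[0,0,-0.023],0],[[0,0,-0.038],0],[[0,0,-0.053],0],[[0,0,-0.068],0],[[0,0,-0.083],0],[[0,0,-0.095],0],[[0,0,-0.1],0]]}}

```text
clock: 4.15
eef_pos: [533.5, 387.2, 177.5]
eef_rot: [3.139, 0.002, 2.752]
wrist_force: [0.5, 0.9, -1.8]
finger_gap: 25.5
```

Run:
```python
from h import *
s=manip.read_state();print(s['clock'],s['eef_pos'],s['wrist_force'],s['finger_gap'])
im=np.hstack([manip.camera('scene')[100:400,200:500],cv2.resize(manip.camera('wrist'),(400,300))])[:,:,::-1].copy();cv2.imwrite('pics/l.png',im)
R=Ro.from_euler('xyz',s['eef_rot']).as_matrix()
for b in((584.5,152.3),(568,73.5)):print(R.T@(np.array([*b,s['eef_pos'][2]])-s['eef_pos']))
```

```text
4.15 [533.53480252 387.24117443 177.47516342] [ 0.4559479   0.90478171 -1.82674698] 25.524727614279893
[-136.41896899 -197.95101738   -0.25771243]
[-151.10044438 -277.10979783   -0.43591782]
```

View pics/l.png

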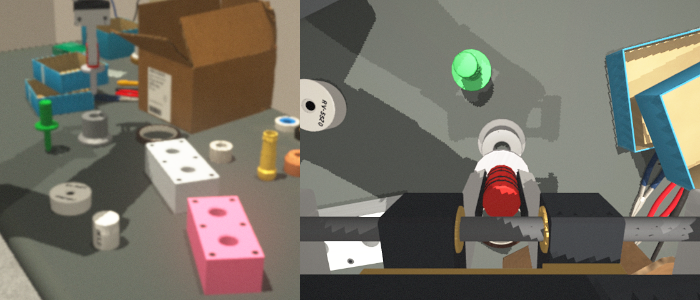

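The wrist view shows the pin lifted and hanging straight in the jaws, and the scene view shows the stand empty. Moving over bore_1.

Call:
{"fn": "send_rows", "kwargs": {"commands": [[[-0.01,-0.024,0],0],[[-0.021,-0.05,0],0],[[-0.032,-0.076,0],0],[[-0.043,-0.102,0],0],[[-0.06,-0.128,0],0],[[-0.08,-0.154,0],0],[[-0.105,-0.178,0],0],[[-0.13,-0.195,0],0]]}}

```text
clock: 4.92
eef_pos: [578.9, 155.0, 173.9]
eef_rot: [-3.141, -0.001, 2.752]
wrist_force: [1.7, 0.9, -1.8]
finger_gap: 25.3
```

Call:
{"fn": "send_rows", "kwargs": {"commands": [[[-0.006,-0.003,0],0],[[-0.006,-0.003,0],0],[[-0.006,-0.003,0],0],[[-0.006,-0.003,0],0],[[-0.006,-0.003,0],0],[[-0.006,-0.003,0],0],[[-0.006,-0.003,0],0],[[-0.006,-0.003,0],0]]}}

```text
clock: 5.58
eef_pos: [583.4, 152.6, 174.5]
eef_rot: [3.142, 0.0, 2.752]
wrist_force: [0.5, -0.6, -2.3]
finger_gap: 25.6
```

Run:
```python
from h import *
s=manip.read_state();im=manip.camera('wrist')[:,:,::-1].copy();cv2.imwrite('pics/w2.png',im)
print(s['clock'],s['eef_pos'],s['eef_rot'],s['finger_gap'])
for b in((584.5,152.3,60),(568,73.5,60)):print(proj('wrist',b,s))
R=Ro.from_euler('xyz',s['eef_rot']).as_matrix()
for d in (18.8,-12.2+0,72.2-6-2.5-0):pass
tip=s['eef_pos']+R@[0,0,66.5];col=s['eef_pos']+R@[0,0,9]
print('tip/collar px',proj('wrist',tip,s),proj('wrist',col,s),tip)
sc=manip.camera('scene')[200:360,320:480,::-1];cv2.imwrite('pics/s2.png',cv2.resize(sc,(600,600)))
```

```text
5.5833 [583.40404795 152.59598111 174.51823606] [3.14155352e+00 5.29896250e-05 2.75247131e+00] 25.558410418978674
[323.48864403 242.39419224]
[229.96797059 259.25699525]
tip/collar px [323.42672685 256.30833886] [323.61269323 283.95627221] [583.40829556 152.59705198 108.0182362 ]
```

View pics/w2.png

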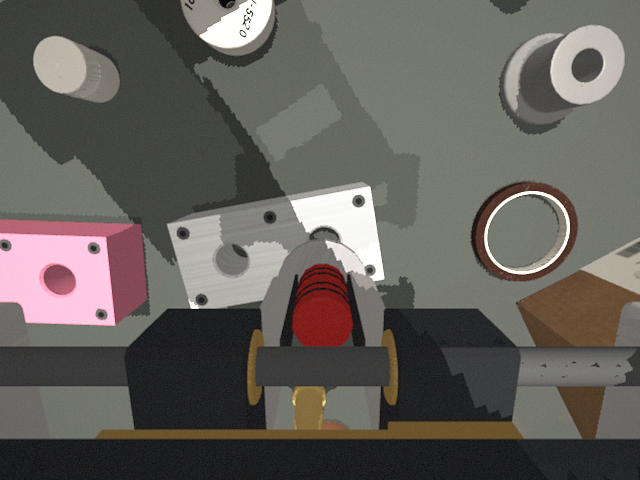

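View pics/s2.png

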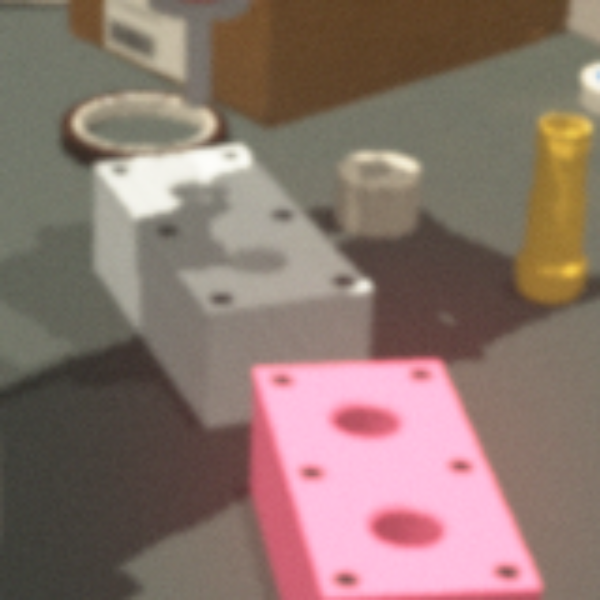

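Bore_2 in the wrist view is at (231,260), against a prediction of (230,259). Bore_1's far rim is at (325,230), where it should be. The pin is over bore_1, so I lower it and watch the force.

Call:
{"fn": "send_rows", "kwargs": {"commands": [[[-0.001,0,0.01],0],[[-0.001,0,0.02],0],[[-0.001,0,0.03],0],[[-0.001,0,0.04],0],[[-0.001,0,0.05],0],[[-0.001,0,0.056],0],[[-0.001,0,0.06],0],[[-0.001,0,0.06],0]]}}

```text
clock: 6.35
eef_pos: [584.2, 151.7, 113.4]
eef_rot: [-3.141, -0.001, 2.752]
wrist_force: [0.3, -0.1, -2.4]
finger_gap: 25.5
```

Run:
```python
from h import *
s=manip.read_state();print(s['clock'],s['eef_pos'],s['wrist_force'],s['moment'])
w=manip.camera('wrist')[:,:,::-1][150:350,150:450];sc=manip.camera('scene')[200:320,320:440,::-1]
cv2.imwrite('pics/p1.png',np.hstack([cv2.resize(w,(450,300)),cv2.resize(sc,(300,300))]))
```

```text
6.35 [584.21219441 151.70966436 113.41309033] [ 0.28883584 -0.08139073 -2.43854353] [-0.02179688  0.02809821  0.00585949]
```

View pics/p1.png

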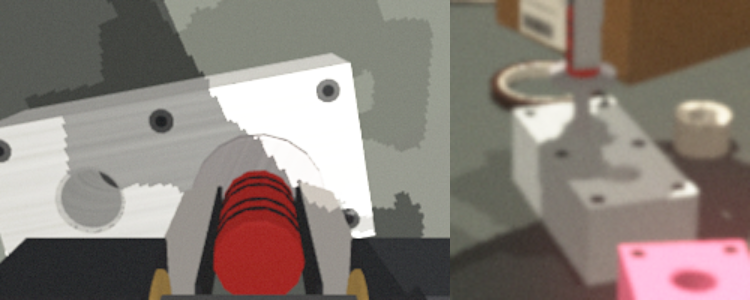

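The tip is in bore_1 with no contact force. Continuing down.

Call:
{"fn": "send_rows", "kwargs": {"commands": [[[0,0,0.004],0],[[0,0,0.008],0],[[0,0,0.012],0],[[0,0,0.015],0],[[0,0,0.018],0],[[0,0,0.0195],0],[[0,0,0.0195],0],[[0,0,0.0195],0]]}}

```text
clock: 7.12
eef_pos: [584.5, 151.8, 95.0]
eef_rot: [3.142, -0.0, 2.752]
wrist_force: [0.8, -1.2, -2.4]
finger_gap: 25.7
```

Call:
{"fn": "send_rows", "kwargs": {"commands": [[[0,0,0.0005],0],[[0,0,0.001],0],[[0,0,0.0015],0],[[0,0,0.002],0],[[0,0,0.0025],0],[[0,0,0.003],0],[[0,0,0.0035],0],[[0,0,0.004],0]]}}

```text
clock: 7.78
eef_pos: [585.6, 151.8, 93.9]
eef_rot: [3.14, 0.003, 2.752]
wrist_force: [-6.2, -3.0, 26.2]
finger_gap: 25.4
```

Bore_1 stops the pin at TCP z ≈ 93.5 with 26 N. A blind floor predicts about 92.5 and a through bore 74.5, so bore_1 is blind. Lifting and going to bore_2.

Call:
{"fn": "send_rows", "kwargs": {"commands": [[[0,0,-0.008],0],[[0,0,-0.018],0],[[0,0,-0.028],0],[[0,0,-0.038],0],[[0,0,-0.048],0],[[0,0,-0.058],0],[[0,0,-0.066],0],[[0,0,-0.07],0]]}}

```text
clock: 8.45
eef_pos: [584.9, 151.8, 162.5]
eef_rot: [3.141, 0.001, 2.752]
wrist_force: [-0.6, 0.5, -1.9]
finger_gap: 25.7
```

Call:
{"fn": "send_rows", "kwargs": {"commands": [[[-0.0025,-0.013,0],0],[[-0.005,-0.027,0],0],[[-0.0075,-0.041,0],0],[[-0.01,-0.055,0],0],[[-0.0125,-0.068,0],0],[[-0.0145,-0.079,0],0],[[-0.0145,-0.079,0],0],[[-0.0145,-0.079,0],0]]}}

```text
clock: 9.12
eef_pos: [567.9, 72.5, 161.0]
eef_rot: [3.141, 0.0, 2.75]
wrist_force: [0.2, -1.0, -2.3]
finger_gap: 25.1
```

Run:
```python
from h import *
s=manip.read_state();print(s['clock'],s['eef_pos'],s['wrist_force'],s['finger_gap'])
w=manip.camera('wrist')[:,:,::-1][150:400,170:490];sc=manip.camera('scene')[180:320,320:440,::-1]
cv2.imwrite('pics/p2.png',np.hstack([cv2.resize(w,(448,350)),cv2.resize(sc,(300,350))]))
print(proj('wrist',(584.5,152.3,60),s),proj('wrist',(568,73.5,60),s))
tip=s['eef_pos']-[0,0,66.5];print('scene tip expected',proj('scene',tip))
```

```text
9.1167 [567.91320552  72.51821682 161.03518764] [ 0.17484691 -0.95647498 -2.30804012] 25.145512587844536
[424.76173393 226.24974124] [324.50731499 244.5008381 ]
scene tip expected [387.99524213 252.23847807]
```

View pics/p2.png

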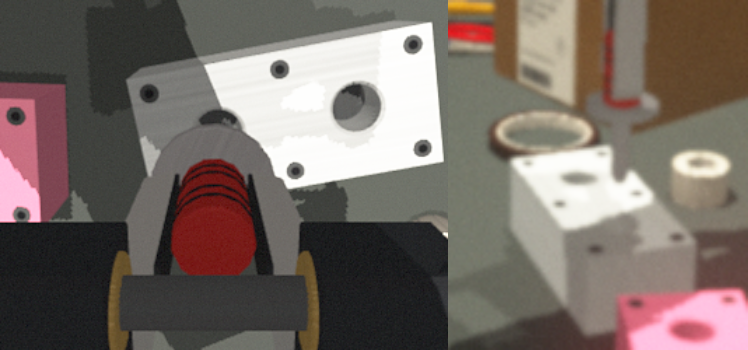

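The wrist view has bore_1 at (425,226), where predicted, and the scene view has the tip at (389,251) against (388,252) predicted. The pin is straight over bore_2, so I lower it.

Call:
{"fn": "send_rows", "kwargs": {"commands": [[[0,0.001,0.01],0],[[0,0.001,0.02],0],[[0,0.001,0.03],0],[[0,0.001,0.038],0],[[0,0.001,0.045],0],[[0,0.001,0.052],0],[[0,0.001,0.055],0],[[0,0.001,0.055],0]]}}

```text
clock: 9.88
eef_pos: [568.0, 74.1, 105.1]
eef_rot: [-3.141, -0.001, 2.752]
wrist_force: [-1.0, -1.0, -2.0]
finger_gap: 25.7
```

Call:
{"fn": "send_rows", "kwargs": {"commands": [[[0,0,0.003],0],[[0,0,0.006],0],[[0,0,0.009],0],[[0,0,0.012],0],[[0,0,0.014],0],[[0,0,0.016],0],[[0,0,0.017],0],[[0,0,0.017],0]]}}

```text
clock: 10.55
eef_pos: [568.2, 74.1, 88.7]
eef_rot: [-3.141, -0.0, 2.752]
wrist_force: [0.4, -0.4, -1.7]
finger_gap: 25.4
```

Already below the blind-floor level with no force, so bore_2 is the through one. Lowering the rest of the way.

Call:
{"fn": "send_rows", "kwargs": {"commands": [[[0,0,0.002],0],[[0,0,0.004],0],[[0,0,0.006],0],[[0,0,0.008],0],[[0,0,0.01],0],[[0,0,0.011],0],[[0,0,0.0115],0],[[0,0,0.0115],0]]}}

```text
clock: 11.22
eef_pos: [568.3, 74.1, 77.3]
eef_rot: [-3.142, -0.0, 2.752]
wrist_force: [0.6, 0.2, -1.8]
finger_gap: 25.8
```

Call:
{"fn": "send_rows", "kwargs": {"commands": [[[0,0,0.0005],0],[[0,0,0.001],0],[[0,0,0.0015],0],[[0,0,0.002],0],[[0,0,0.0025],0],[[0,0,0.003],0],[[0,0,0.003],0],[[0,0,0.003],0]]}}

```text
clock: 11.88
eef_pos: [568.3, 74.1, 74.5]
eef_rot: [-3.142, 0.0, 2.752]
wrist_force: [-0.7, 0.6, -1.8]
finger_gap: 25.6
```

Call:
{"fn": "send_rows", "kwargs": {"commands": [[[0,0,0.0005],0],[[0,0,0.001],0],[[0,0,0.0015],0],[[0,0,0.002],0],[[0,0,0.002],0],[[0,0,0.002],0],[[0,0,0.002],0],[[0,0,0.002],0]]}}

```text
clock: 12.55
eef_pos: [568.4, 74.1, 74.3]
eef_rot: [3.141, 0.001, 2.752]
wrist_force: [-11.7, -2.0, 19.2]
finger_gap: 25.6
```

The collar is down on the block at TCP z 74.3, with 19 N. Easing off, then opening.

Call:
{"fn": "send_rows", "kwargs": {"commands": [[[0,0,-0.0005],0],[[0,0,-0.001],0],[[0,0,-0.0015],0],[[0,0,-0.0015],0],[[0,0,-0.0015],0],[[0,0,-0.0015],0],[[0,0,-0.0015],0],[[0,0,-0.0015],0]]}}

```text
clock: 13.22
eef_pos: [568.3, 74.1, 74.4]
eef_rot: [3.142, 0.0, 2.752]
wrist_force: [-4.4, -0.6, 7.1]
finger_gap: 25.5
```

Call:
{"fn": "send_rows", "kwargs": {"commands": [[[0,0,0],0],[[0,0,0],0],[[0,0,0],0],[[0,0,0],0],[[0,0,0],0],[[0,0,0],0],[[0,0,0],0],[[0,0,0],0]], "hand": -1}}

```text
clock: 13.88
eef_pos: [568.3, 74.1, 73.9]
eef_rot: [3.142, 0.0, 2.752]
wrist_force: [0.7, -0.1, 0.4]
finger_gap: 75.5
```

Call:
{"fn": "send_rows", "kwargs": {"commands": [[[0,0,0],0],[[0,0,0],0],[[0,0,0],0],[[0,0,0],0],[[0,0,0],0],[[0,0,0],0],[[0,0,0],0],[[0,0,0],0]]}}

```text
clock: 14.55
eef_pos: [568.3, 74.1, 74.0]
eef_rot: [3.142, 0.0, 2.752]
wrist_force: [1.0, 0.4, 0.1]
finger_gap: 94.1
```

Call:
{"fn": "send_rows", "kwargs": {"commands": [[[0,0,-0.01],0],[[0,0,-0.022],0],[[0,0,-0.036],0],[[0,0,-0.05],0],[[0,0,-0.065],0],[[0,0,-0.08],0],[[0,0,-0.095],0],[[0,0,-0.1],0]]}}

```text
clock: 15.22
eef_pos: [569.1, 74.2, 177.5]
eef_rot: [3.14, 0.004, 2.752]
wrist_force: [0.6, -0.1, 1.7]
finger_gap: 93.8
```

Call:
{"fn": "send_rows", "kwargs": {"commands": [[[0.02,0,0],0],[[0.045,0,-0.01],0],[[0.07,0,-0.02],0],[[0.095,0,-0.03],0],[[0.12,0,-0.03],0],[[0.14,0,-0.03],0],[[0.15,0,-0.03],0],[[0.15,0,-0.03],0]]}}

```text
clock: 15.88
eef_pos: [428.6, 131.6, 204.5]
eef_rot: [3.141, 0.001, 2.753]
wrist_force: [0.3, -1.1, 0.3]
finger_gap: 94.0
```

Run:
```python
from h import *
s=manip.read_state();print(s['clock'],s['eef_pos'],s['wrist_force'],s['finger_gap'])
t=manip.camera('top')[150:290,270:430,::-1];sc=manip.camera('scene')[180:320,320:460,::-1]
cv2.imwrite('pics/f.png',np.hstack([cv2.resize(t,(400,350)),cv2.resize(sc,(350,350))]))
for P in((568,73.5,116),(568,73.5,63),(568,73.5,136)):print(proj('top',P).round(1),proj('scene',P).round(1))
hsv=cv2.cvtColor(sc,cv2.COLOR_BGR2HSV);red=((hsv[...,0]<6)|(hsv[...,0]>176))&(hsv[...,1]>190)
print(blobs(red,30))
```

```text
15.8833 [428.61936264 131.62644971 204.52684789] [ 0.31244489 -1.13020296  0.29310925] 94.04231028836168
[363.1 206.4] [388.1 240.8]
[360.6 210.7] [387.2 268.2]
[364.1 204.7] [388.4 230.1]
[(np.int32(91), [0, 10, 18, 6], [8.6, 12.4]), (np.int32(78), [63, 59, 12, 8], [68.6, 62.3]), (np.int32(33), [64, 73, 9, 6], [68.4, 75.6])]
```

View pics/f.png

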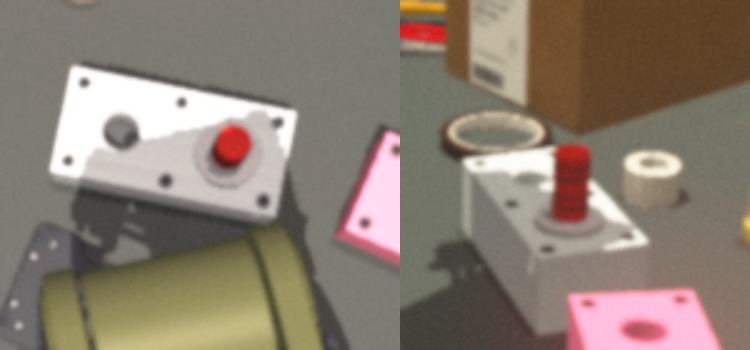

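The final view shows the collar flat on the block at bore_2. The handle top is at scene (389,240), against a prediction of (388,241) when home and (388,230) on a blind floor. The gripper is clear.

```bash
python3 -c "
from cell import manip
print(manip.sign_off())"
```

```text
the job is handed in; nothing more can be done
None
```

The gauge pin is standing in bore_2, the through bore, with its collar resting on the aluminium block. The gripper is open and clear, and I handed the job in at about 16 s.

- **Bore_1 (blind):** the pin met resistance at TCP z ≈ 93.5 mm with about 26 N. A blind floor would stop it at about 92.5 mm, while a through bore would let it down to about 74.5 mm.
- **Bore_2 (through):** the pin passed that level with no force. The collar touched at TCP z 74.3 mm with 19 N, which I eased off before opening the fingers.
- **Last checks:** the handle top appeared within 1 px of where a fully home pin should be. No collar gap was visible, and the wrist force was near zero with the gripper clear.
- **Slip:** the pin slid up to about 1 mm in the fingers during the blind probe, which did not affect the result. No check failed or disagreed.

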